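# Stand the gas bottle in its bench dock and bolt it in

## Robot

A 7-joint arm with a two-finger parallel gripper is mounted at the origin on the work surface. World frame = base frame: x ahead of the robot, y to its left, z up, the work surface at z = 0. Lengths are in m, angles in degrees, forces in N, time in s.
With the tool pointing down it reaches from about 0.425 to 0.95 m from the base axis. Payload 4.7 kg.
Tool frame: the origin (TCP) lies between the finger pads; the fingertips stand 8 mm ahead of it and the grasp point (between the pads) lies 11 mm behind it; z points along the fingers, y is the line along which they close (so a half turn about z gives the same grasp; the last joint's range is limited). The gripper opens to 85 mm and grips with 20 to 120 N. Pads are 22 mm wide; open, the fingers measure 114 mm over their backs; the gripper's body (76 mm by 85 mm) begins 54 mm behind the grasp point. The pads swing forward as they close: fully open they stand 13 mm farther back than shut.
Start: joints at [-66.973, 26.849, -2.785, 87.806, 1.381, 65.374, -4.715], TCP at [0.282, 0.613, 0.239] pointing down, gripper open.
Joint ranges: [-148.3, 148.3], [-19.14, 114.17], [-79.39, 73.82], [5.75, 140.21], [-59.74, 239.74], [12.07, 113.84], [-152.46, 152.46]. Speed limits (degrees/s): [147.25, 147.25, 180, 180, 180, 180, 180].

## Interface

Orientations are given as [roll, pitch, yaw] about the fixed x, y, z axes, in that order (R = Rz(yaw) Ry(pitch) Rx(roll)).
In Python, from workcell import arm gives the robot as it stands.
- The arm moves only by the shell command python3 -m jog 'ROWS' [FORCE]. ROWS is JSON, a list of rows, each a list of 3 entries, a list of its own where there are three numbers: the shift along the tool's x, y, z in units of 50 mm (1.0 is 50 mm), then the turn, a rotation vector about the tool's x, y, z in units of 5 degrees (1.0 is 5 degrees), then the opening, from 0 (shut) to 1 (fully open). In form: [[[dx, dy, dz], [wx, wy, wz], claw], ...]. A call has exactly 10 rows; each row shifts and turns the commanded pose from where the row before left it, along the tool's axes as they then stand; what a row does not reach is not made up. A row lasts 1/10 s, in which the tool goes at most 50 mm and 8.59 degrees, less where a joint would pass 70% of its speed; a pose out of reach is approached as far as the arm can. A call is refused whole if a number of a shift passes 1 or a number of a turn 1, either way. A call with a gripper value outside its range is refused whole. The fingers move at their own pace and stop on an object; FORCE is the grip in N (left out, the last holds). Time passes only in rows, so rows that do not move let the fingers close, or fill a call up. It gives the time, the measured TCP pose, the force, the opening and the grip force at its end, in the units of the state.
- arm.sense(): the state, without advancing time (a new reading comes with each control period).
- arm.snapshot(name): name is "scene" or "top"; returns (picture, depth): 480x640x3 uint8, red, green, blue; 480x640 float32, m along the optical axis (not along the pixel's ray), 0 where there is no reading.
- arm.calibration(name): a dict with "vertical_fov" (degrees; the focal length in pixels is half the picture's height over the tangent of half this angle, whatever the lens; pixels are square), "cx", "cy" (the principal point, pixels), "R" (3x3) and "t" (3): a world point X has camera coordinates R X + t. Camera axes: x right, y down, z forward; pixel columns grow to the right and rows downward; lengths in m; the calibration is good to about 2 mm. A picture is of the moment at which its call begins. calibration takes no time and is no camera call.
- arm.job_done(): hands the job in; it is judged then, once.
The state is a dict: "time_s": time; "q": joint angles; "qvel": joint speeds; "effort": joint torques, N m; "eef_pos": TCP position; "eef_rot": TCP orientation; "force": force on the tool from outside, world axes, zero at the start; "ft_torque": the same for the moment, N m; "grip_width": finger opening in m; "grip_force": force on a finger pad.
Only numpy, scipy, OpenCV 4.12 (cv2) and the standard library are available. Lean on these libraries where they do the work, as an engineer would, in place of code of your own. Each camera call takes 0.05 s, during which the arm holds its last target. There are 200 camera calls.

## Task

Put the gas bottle away in its dock: first pull the dock's black knob all the way out, then slide the lying bottle foot first along the bench until its foot butts against the dock's back wall. Then tip it up by its valve end until it stands upright in the bay, without carrying it: its foot stays down on the bench. Last, push the knob fully home so that the bolt bars the bottle in, and leave everything else on the bench where it is.

Things in the scene. Friction and masses are not known exactly. Their poses are not given: they have to be found in the camera images.
- dock: Fixed grey steel dock for one bottle, no floor, open in front and on top. Origin: on the bench, at the middle of the foot of the back wall's inner face (the stop). Its y points level out of the mouth, x across the bay, z up; it may be turned about z. Back wall: y -14 to 0 mm, 94 mm wide, 130 mm high, with flat feet 6 mm thick out to x = -77 and +77 mm.
- mouth (a point): Point on the bench in the middle of the dock's mouth, at dock y = 80 mm; axes as the dock's. From the back wall to here two cheeks, 50 mm high, 10 mm thick, stand 74 mm apart (inner faces x = -37, +37 mm); beyond they flare as a funnel to y = 111 mm, about 100 mm wide inside, 120 mm outside. The bolt's post fills x -73 to -47, y 61 to 95 mm, 122 mm high.
- bolt (a joint): Travel of the bolt, m: 0 = knob fully home, 0.060 = fully out, pulled to dock -x, with a hard stop at both ends. A level rod 12 mm thick at dock y = 78 mm, height 100 mm; home it bars the bay to x = +28 mm, out it ends at x = -32 mm. A friction catch (2.5 N) keeps it wherever it is left; it may start up to 15 mm out. It clears a lying bottle but blocks raising it.
- knob (a point): Centre of the black round pull knob on the bolt's outer end: a cylinder 32 mm in diameter, 26 mm long along the dock's x axis, 100 mm above the bench. Home it lies at dock x = -109 mm, y = 78 mm (23 mm of free rod to the post), out at x = -169 mm. Axes as the dock's.
- bottle: Loose aluminium gas bottle, 200 mm long, 0.4 to 0.7 kg, lying on the bench, foot towards the dock; it can roll. Origin: centre of its flat foot; its z axis runs to the valve end. Body 64 mm in diameter to z = 135 mm, then a rounded shoulder to 164 mm, then a plain brass stem 20 mm in diameter to 200 mm. Centre of mass about 80 mm from the foot.
- foot (a point): Centre of the bottle's flat foot (its origin): 32 mm above the bench lying, 0 standing. As the butted bottle is tipped up, the foot's upper edge slides down the stop and its lower edge slides out along the bench, until it stands with its side against the back wall.
- valve_end (a point): Centre of the flat end of the brass stem, 200 mm from the foot. With the bottle lying it is 32 mm above the bench, so the stem has 22 mm of free height under it.
- wrench: Bystander: an open steel wrench, 170 mm long, lying on the bench; leave it alone.
- jar: Bystander: a round jar, 60 mm in diameter, 70 mm high, standing; origin at the centre of its underside; leave it alone.
- pedal: Bystander: a bicycle pedal, about 90 x 135 x 22 mm, lying on the bench; leave it alone.
There are look-alikes about, which are no part of the job. Of the things shaped like the bottle, the aluminium one is meant. Of the things that look like the dock, the larger one is meant.

How it is judged:
By the outcome, as a careful person would: the job done as asked, in the order asked, and still so for the second after the job is handed in, with the robot touching nothing.
It also fails if it takes over 72 s, if anything falls off the work surface, if the arm or the gripper's body presses on something with over 40 N, if the wrist force passes 120 N, or if a joint passes its speed limit or range.

## Working session

There is one attempt and no reset: what is moved stays moved. The work goes in short steps, Python scripts to look and compute and a shell command to move; the robot and the scene stay as the last step left them, time stands still between calls to the robot, and variables do not carry over. Pictures are saved under pics/ and viewed, at most 10 in all, crops included, and the job is handed in when it is done.

```bash
ls; mkdir -p pics; python3 - <<'E'
from workcell import arm
import cv2,numpy as np
for n in ("scene","top"):
    p,d=arm.snapshot(n); cv2.imwrite(f"pics/{n}0.png",p[:,:,::-1]); np.save(f"pics/{n}0.npy",d)
    c=arm.calibration(n); print(n,c)
print(arm.sense())
E
```

```text
pics
scene {'vertical_fov': 55.56182274962323, 'cx': 318.8205579764975, 'cy': 236.3338323767631, 'R': array([[-0.42427839,  0.90543507,  0.01323528],
       [ 0.77599642,  0.37108004, -0.51002858],
       [-0.46670911, -0.20612357, -0.86005562]]), 't': array([ 0.26419182, -0.43357334,  1.43089138])}
top {'vertical_fov': 46.427381862423665, 'cx': 329.7156821794366, 'cy': 242.59060093349527, 'R': array([[ 0.01969786, -0.99977159, -0.0082926 ],
       [-0.9971876 , -0.01904572, -0.07248557],
       [ 0.07231107,  0.00969709, -0.99733499]]), 't': array([-0.0071155 ,  0.60266972,  1.56291605])}
{'time_s': 0.1, 'q': array([-66.97441718,  26.89367524,  -2.78685106,  87.86621236,
         1.37931652,  65.37413511,  -4.71415107]), 'qvel': array([-0.03654872, -0.03934856, -0.04046708, -0.08165088, -0.08665722,
       -0.06373007, -0.02508149]), 'effort': array([-8.59886268e-05, -5.11509812e+01, -4.72596253e-02, -2.38390464e+01,
        1.08061067e-02,  4.39564421e-03, -1.58637886e-05]), 'eef_pos': array([0.28160771, 0.61289941, 0.23835974]), 'eef_rot': array([-1.79899438e+02,  9.04815241e-04,  1.55323157e+02]), 'force': array([ 0.29944144,  0.73836327, -0.77907407]), 'ft_torque': array([-0.01242016, -0.07030544,  0.03740971]), 'grip_force': 0.0, 'grip_width': 0.0854665345307345}
```

View pics/scene0.png

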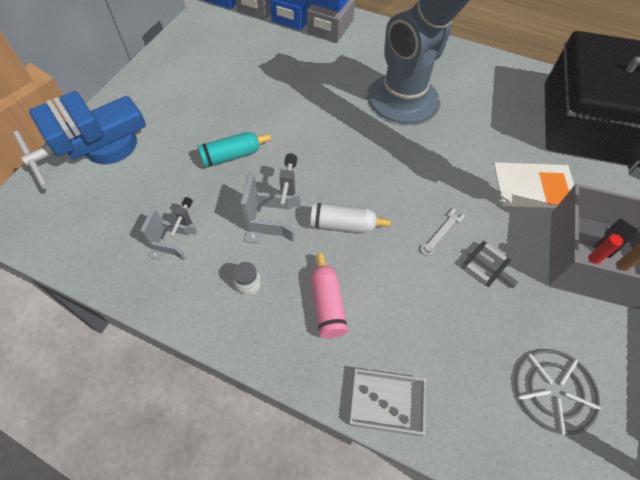

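View pics/top0.png

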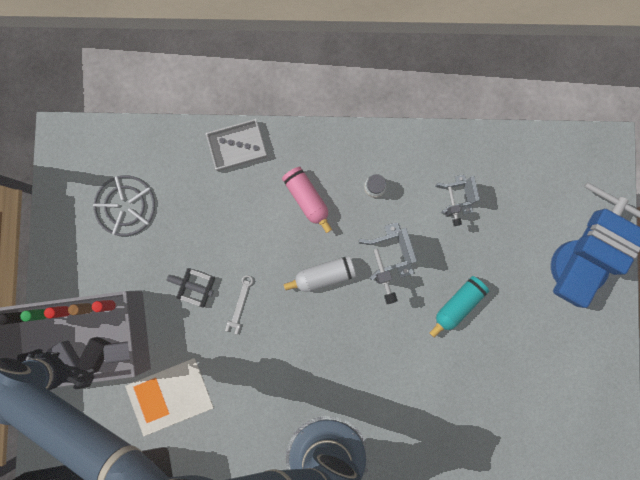

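The top view shows the dock at about (395,255) with its mouth to the left, and the knob at (390,298). The aluminium bottle runs from its stem at (285,286) to its foot at (352,268). The jar is at (376,186), the wrench at (240,305) and the pedal at (193,287). Next I'll measure these with depth.

```bash
cat > h.py <<'E'
from workcell import arm
import cv2,numpy as np
def cloud(n,d=None,p=None):
    if d is None: p,d=arm.snapshot(n)
    c=arm.calibration(n); f=240/np.tan(np.radians(c["vertical_fov"]/2))
    v,u=np.mgrid[0:480,0:640]
    X=np.stack([(u-c["cx"])/f*d,(v-c["cy"])/f*d,d],-1)
    W=(X-c["t"])@c["R"]; W[d==0]=np.nan
    return W,p
def box(W,lo,hi): return np.all((W>lo)&(W<hi),-1)
def rect(P): return cv2.minAreaRect((P[:,:2]*1000).astype(np.float32))
E
python3 - <<'E'
from h import *
for n in("top","scene"):
    d=np.load(f"pics/{n}0.npy"); p=cv2.imread(f"pics/{n}0.png")[:,:,::-1].astype(int)
    W,_=cloud(n,d)
    if n=="top":
        print("bench z",np.nanmedian(W[330:350,420:430,2]),np.nanmedian(W[150:170,400:420,2]))
        for uv in((390,298),(405,255),(320,276),(290,286),(348,268)): print(uv,W[uv[1],uv[0]].round(3))
        c0=W[250,405]; 
    roi=box(W,[c0[0]-.13,c0[1]-.05,.0],[c0[0]+.1,c0[1]+.12,.2])
    print(n,"wall top",rect(W[roi&(W[...,2]>.122)]), (roi&(W[...,2]>.122)).sum())
    wall=W[roi&(W[...,2]>.124)]; m=wall[:,:2].mean(0); print("mean",m)
    k=roi&(W[...,2]>.07)&(p.max(-1)<60); print("knob",W[k].mean(0),k.sum(),rect(W[k]))
    b=box(W,[c0[0]-.15,c0[1]+.06,.012],[c0[0]+.06,c0[1]+.34,.08]); 
    Pb=W[b]; np.save(f"pics/b_{n}.npy",Pb); print("bottle",rect(Pb),len(Pb),Pb[:,2].max())
    brass=b&(p[...,0]-p[...,2]>50); print("brass",W[brass].mean(0),rect(W[brass]),brass.sum())
    s=b&~brass;print("body",rect(W[s]))
E
```

```text
bench z 8.881183076937743e-05 -0.0004388340343360619
(390, 298) [ 0.452 -0.158  0.118]
(405, 255) [ 0.57  -0.204  0.056]
(320, 276) [0.507 0.029 0.066]
(290, 286) [0.478 0.113 0.04 ]
(348, 268) [ 0.531 -0.047  0.062]
top wall top ((547.3833618164062, -181.6092529296875), (73.59327697753906, 172.39666748046875), 63.33835220336914) 259
mean [ 0.58100647 -0.19532468]
knob [ 0.45989213 -0.1684194   0.11263588] 9 ((459.0208740234375, -169.64454650878906), (13.949931144714355, 4.394104480743408), 39.86885070800781)
bottle ((550.650146484375, -4.3125457763671875), (263.1192626953125, 177.0537109375), 88.01670837402344) 1579 0.0796417823557235
brass [0.51031836 0.09331776 0.04059982] ((553.6162109375, 61.217979431152344), (32.03077697753906, 209.0616912841797), 55.17585372924805) 101
body ((549.4884033203125, -4.45745849609375), (262.74920654296875, 174.74183654785156), 88.01670837402344)
scene wall top ((556.235107421875, -187.97109985351562), (70.02044677734375, 158.38925170898438), 65.43081665039062) 242
mean [ 0.59294066 -0.20280033]
knob [ 0.46193402 -0.16170904  0.11133933] 14 ((462.76483154296875, -159.72991943359375), (23.042295455932617, 11.419512748718262), 76.80805206298828)
bottle ((560.2203369140625, -3.8411407470703125), (164.49220275878906, 284.26727294921875), 6.752098083496094) 2209 0.07976133268546415
brass [0.51255983 0.09275059 0.03862917] ((553.626708984375, 59.390663146972656), (34.10304260253906, 207.6473388671875), 54.59851837158203) 130
body ((557.994384765625, -7.396881103515625), (166.69583129882812, 272.8593444824219), 3.9118144512176514)
```

```bash
python3 - <<'E'
from h import *
for n in("top","scene"):
    d=np.load(f"pics/{n}0.npy"); p=cv2.imread(f"pics/{n}0.png")[:,:,::-1].astype(int)
    W,_=cloud(n,d)
    m=box(W,[.4,-.3,.124],[.72,-.1,.14]).astype(np.uint8)
    k,l,s,c=cv2.connectedComponentsWithStats(m)
    for i in range(1,k):
        if s[i][4]>5: print(n,"hi",s[i][4],c[i].round(),W[l==i].mean(0).round(4),rect(W[l==i]))
    # knob/post/rod
    m=box(W,[.38,-.3,.085],[.72,-.1,.1235]).astype(np.uint8)
    k,l,s,c=cv2.connectedComponentsWithStats(m)
    for i in range(1,k):
        if s[i][4]>5: print(n,"mid",s[i][4],c[i].round(),W[l==i].mean(0).round(4),rect(W[l==i]))
    b=box(W,[.44,-.065,.03],[.575,.14,.08])
    br=b&(p[...,0]-p[...,2]>40)&(W[...,0]<.52)&(W[...,1]>.06)
    print("brass",W[br].mean(0),rect(W[br]),br.sum())
    Q=W[b]; Q=Q[Q[:,2]>.055]; print("ridge",rect(Q),Q[:,2].max())
    print("bottle",rect(W[b]),cv2.fitLine((Q[:,:2]*1000).astype(np.float32),cv2.DIST_HUBER,0,1,.01).ravel())
E
python3 - <<'E'
import cv2
a=cv2.imread('pics/top0.png')[210:320,270:440]
b=cv2.imread('pics/scene0.png')[140:260,220:400]
cv2.imwrite('pics/c1.png',cv2.resize(cv2.hconcat([cv2.resize(a,(170,120)),b]),None,fx=2.25,fy=2.25,interpolation=cv2.INTER_CUBIC))
E
```

```text
top hi 182 [408. 245.] [ 0.5926 -0.2039  0.1298] ((592.5877075195312, -204.14669799804688), (92.508544921875, 15.080049514770508), 18.578672409057617)
top hi 13 [388. 276.] [ 0.5095 -0.152   0.1254] ((509.95074462890625, -151.72512817382812), (10.523367881774902, 10.501184463500977), 0.9389318227767944)
top mid 73 [405. 247.] [ 0.5893 -0.1981  0.1054] ((590.0372924804688, -198.48446655273438), (91.9874267578125, 3.5237085819244385), 18.65254783630371)
top mid 384 [385. 280.] [ 0.499  -0.1443  0.1104] ((510.9988098144531, -141.13430786132812), (149.2703857421875, 34.28202819824219), 18.648996353149414)
brass [0.48124029 0.11192321 0.04085728] ((481.8701171875, 112.77320098876953), (20.890430450439453, 35.8213005065918), 15.149687767028809) 86
ridge ((511.921875, 15.626579284667969), (52.54436111450195, 159.16009521484375), 18.235713958740234) 0.07261093825593279
bottle ((506.53118896484375, 35.45428466796875), (63.88328552246094, 200.53378295898438), 18.437000274658203) [ 3.1738925e-01 -9.4829535e-01  5.1233868e+02  1.3253166e+01]
scene hi 199 [247. 189.] [ 0.5953 -0.2046  0.1291] ((5
[... 154 characters left out ...]
1.1955261230469, -143.40370178222656), (152.3693084716797, 34.5673713684082), 17.128307342529297)
scene mid 175 [249. 199.] [ 0.6048 -0.1971  0.1049] ((593.0051879882812, -201.12449645996094), (95.49278259277344, 13.968450546264648), 12.243577003479004)
brass [0.48405572 0.11147026 0.03858912] ((481.1024475097656, 110.69532775878906), (22.339805603027344, 34.48332214355469), 21.7771053314209) 108
ridge ((516.2383422851562, 13.186546325683594), (50.29839324951172, 156.18673706054688), 18.421199798583984) 0.06755544293328596
bottle ((510.6178894042969, 34.132110595703125), (61.414119720458984, 199.50189208984375), 18.13494300842285) [ 3.3741575e-01 -9.4135571e-01  5.1787109e+02  1.1904252e+01]
```

View pics/c1.png

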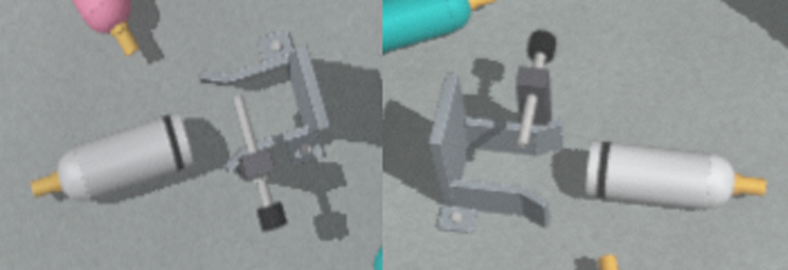

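```bash
cat > to.py <<'E'
# to.py X Y Z YAW [D]: needed shift (tool axes, units) and turn (units) for a tool-down pose; with D, X Y Z are dock mm
import sys
from h import *
from scipy.spatial.transform import Rotation as Ro
O=np.array([590.5,-198.3]);A=np.radians(18.5);ex=np.array([np.cos(A),np.sin(A)]);ey=np.array([-np.sin(A),np.cos(A)])
def dock(p): r=np.array(p[:2])*1000-O; return (r@ex).round(1),(r@ey).round(1),round(p[2]*1000,1)
if __name__=="__main__":
    s=arm.sense(); a=list(map(float,sys.argv[1:5]))
    t=np.array(a[:3])
    if len(sys.argv)>5: t=np.append(O+ex*a[0]+ey*a[1],a[2])/1000
    R=Ro.from_euler("xyz",s["eef_rot"],degrees=True)
    T=Ro.from_euler("xyz",[180,0,a[3]],degrees=True)
    print("t",s["time_s"],"dock",dock(s["eef_pos"]),"rot",s["eef_rot"].round(1))
    print("shift",(R.inv().apply(t-s["eef_pos"])/.05).round(3),"turn",(np.degrees((R.inv()*T).as_rotvec())/5).round(2),"F",s["force"].round(1),"w",s["grip_width"])
E
python3 -m jog '[[[-0.76,-0.515,0],[0,0,0],1],[[-0.76,-0.515,0],[0,0,0],1],[[-0.76,-0.515,0],[0,0,0],1],[[-0.76,-0.515,0],[0,0,0],1],[[-0.76,-0.515,0],[0,0,0],1],[[-0.76,-0.515,0],[0,0,0],1],[[-0.76,-0.515,0],[0,0,0],1],[[-0.76,-0.515,0],[0,0,0],1],[[-0.76,-0.515,0],[0,0,0],1],[[-0.76,-0.515,0],[0,0,0],1]]' 40
python3 -m jog '[[[-0.2,-0.75,0],[0,0,0],1],[[-0.2,-0.75,0],[0,0,0],1],[[-0.2,-0.75,0],[0,0,0],1],[[-0.2,-0.75,0],[0,0,0],1],[[-0.2,-0.75,0],[0,0,0],1],[[-0.2,-0.75,0],[0,0,0],1],[[-0.2,-0.75,0],[0,0,0],1],[[-0.2,-0.75,0],[0,0,0],1],[[-0.2,-0.75,0],[0,0,0],1],[[-0.2,-0.75,0],[0,0,0],1]]'
python3 -m jog '[[[0,0,0],[0,0,1],1],[[0,0,0],[0,0,1],1],[[0,0,0],[0,0,1],1],[[0,0,0],[0,0,1],1],[[0,0,0],[0,0,1],1],[[0,0,0],[0,0,1],1],[[0,0,0],[0,0,1],1],[[0,0,0],[0,0,1],1],[[0,0,0],[0,0,1],1],[[0,0,0],[0,0,1],1]]'
python3 -m jog '[[[0,0,0],[0,0,1],1],[[0,0,0],[0,0,1],1],[[0,0,0],[0,0,1],1],[[0,0,0],[0,0,1],1],[[0,0,0],[0,0,1],1],[[0,0,0],[0,0,1],1],[[0,0,0],[0,0,1],1],[[0,0,0],[0,0,1],1],[[0,0,0],[0,0,1],1],[[0,0,0],[0,0,1],1]]'
python3 to.py -119.5 78 100 18.5 D
```

```text
time_s: 1.1
eef_pos: [0.52, 0.2189, 0.2391]
eef_rot: [-180.0, -0.0, 155.3]
force: [0.5, 0.1, 0.1]
grip_width: 0.0853
grip_force: 0.0
time_s: 2.1
eef_pos: [0.4531, -0.1632, 0.2391]
eef_rot: [180.0, -0.0, 155.3]
force: [1.4, -0.3, -0.2]
grip_width: 0.0853
grip_force: 0.0
time_s: 3.1
eef_pos: [0.4535, -0.1617, 0.239]
eef_rot: [-180.0, -0.0, 105.1]
force: [0.9, 0.2, -0.3]
grip_width: 0.085
grip_force: 0.0
time_s: 4.1
eef_pos: [0.4536, -0.1617, 0.239]
eef_rot: [-180.0, 0.0, 55.1]
force: [-0.9, 1.0, -0.6]
grip_width: 0.0854
grip_force: 0.0
t 4.1 dock (np.float64(-118.2), np.float64(78.2), np.float64(239.0)) rot [-180.     0.    55.1]
shift [-0.022 -0.01   2.78 ] turn [-0.01  0.    7.32] F [-0.9  1.  -0.6] w 0.08538127746768762
```

```bash

python3 -m jog '[[[0,0,0],[0,0,1],1],[[0,0,0],[0,0,1],1],[[0,0,0],[0,0,1],1],[[0,0,0],[0,0,1],1],[[0,0,0],[0,0,1],1],[[0,0,0],[0,0,1],1],[[0,0,0],[0,0,1],1],[[0,0,0],[0,0,0.32],1],[[0,0,0],[0,0,0],1],[[0,0,0],[0,0,0],1]]'
python3 -m jog '[[[-0.03,0,0.4],[0,0,0],1],[[0,0,0.5],[0,0,0],1],[[0,0,0.5],[0,0,0],1],[[0,0,0.5],[0,0,0],1],[[0,0,0.4],[0,0,0],1],[[0,0,0.4],[0,0,0],1],[[0,0,0.3],[0,0,0],1],[[0,0,0],[0,0,0],0.6],[[0,0,0],[0,0,0],0.2],[[0,0,0],[0,0,0],0.2]]' 40
python3 -m jog '[[[0,0,0],[0,0,0],0.1],[[0,0,0],[0,0,0],0.1],[[0,0,0],[0,0,0],0.1],[[0,0,0],[0,0,0],0.1],[[0,0,0],[0,0,0],0.1],[[0,0,0],[0,0,0],0.1],[[0,0,0],[0,0,0],0.1],[[0,0,0],[0,0,0],0.1],[[0,0,0],[0,0,0],0.1],[[0,0,0],[0,0,0],0.1]]' 40
python3 to.py -169 78 89 18.5 D
python3 - <<'E'
from h import *
W,p=cloud("scene"); cv2.imwrite("pics/s1.png",cv2.resize(p[120:280,200:420,::-1],None,fx=3,fy=3))
E
```

```text
time_s: 5.1
eef_pos: [0.4538, -0.1617, 0.2392]
eef_rot: [-180.0, 0.0, 18.8]
force: [0.6, -0.0, -0.7]
grip_width: 0.0854
grip_force: 0.0
time_s: 6.1
eef_pos: [0.4531, -0.1625, 0.0901]
eef_rot: [180.0, -0.1, 18.7]
force: [0.1, 0.5, 1.1]
grip_width: 0.0439
grip_force: 0.0
time_s: 7.1
eef_pos: [0.4526, -0.1609, 0.0904]
eef_rot: [-179.8, -0.1, 18.7]
force: [-1.8, 4.3, 7.0]
grip_width: 0.0309
grip_force: 39.0
t 7.1 dock (np.float64(-118.9), np.float64(79.3), np.float64(90.4)) rot [-1.798e+02 -1.000e-01  1.870e+01]
shift [-1.003  0.021  0.026] turn [-0.03 -0.02  0.04] F [-1.8  4.3  7. ] w 0.03093795340383371
```

View pics/s1.png

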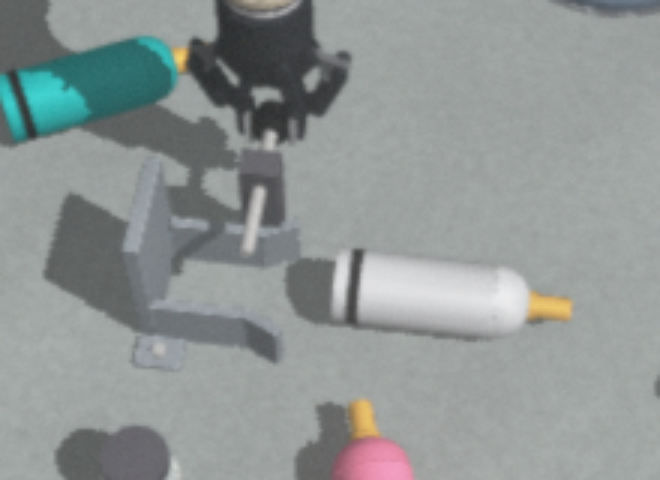

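The crop shows the fingers closed on the knob at about (270,115), with a 31 mm opening. I'll pull it out now.

```bash

python3 -m jog '[[[-0.1,0,0],[0,0,0],0.1],[[-0.12,0,0],[0,0,0],0.1],[[-0.12,0,0],[0,0,0],0.1],[[-0.12,0,0],[0,0,0],0.1],[[-0.12,0,0],[0,0,0],0.1],[[-0.12,0,0],[0,0,0],0.1],[[-0.1,0,0],[0,0,0],0.1],[[-0.1,0,0],[0,0,0],0.1],[[-0.1,0,0],[0,0,0],0.1],[[-0.06,0,0],[0,0,0],0.1]]'
python3 to.py -169 78 89 18.5 D
```

```text
time_s: 8.15
eef_pos: [0.4058, -0.1763, 0.0906]
eef_rot: [-179.9, -0.4, 18.8]
force: [13.1, 11.8, -3.7]
grip_width: 0.0306
grip_force: 39.9
t 8.15 dock (np.float64(-168.2), np.float64(79.5), np.float64(90.6)) rot [-179.9   -0.4   18.8]
shift [-0.017  0.03   0.031] turn [-0.02 -0.09  0.05] F [13.1 11.8 -3.7] w 0.030625493474563052
```

```bash

python3 -m jog '[[[-0.05,0,0],[0,0,0],0.1],[[0.0,0,0],[0,0,0],0.1],[[0.06,0,0],[0,0,0],1],[[0,0,0],[0,0,0],1],[[0,0,0],[0,0,0],1],[[0,0,0],[0,0,0],1],[[0,0,0],[0,0,0],1],[[0,0,-0.4],[0,0,0],1],[[0,0,-0.8],[0,0,0],1],[[0,0,-0.8],[0,0,0],1]]'
python3 -m jog '[[[0.33,-0.51,0],[0,0,0],1],[[0.33,-0.51,0],[0,0,0],1],[[0.33,-0.51,0],[0,0,0],1],[[0.33,-0.51,0],[0,0,0],1],[[0.33,-0.51,0],[0,0,0],1],[[0.33,-0.51,0],[0,0,0],1],[[0.33,-0.51,0],[0,0,0],1],[[0.33,-0.51,0],[0,0,0],1],[[0.33,-0.51,0],[0,0,0],1],[[0.33,-0.51,0],[0,0,0],1]]'
python3 -m jog '[[[0,0,0],[0,0,-1],1],[[0,0,0],[0,0,-1],1],[[0,0,0],[0,0,-1],1],[[0,0,0],[0,0,-1],1],[[0,0,0],[0,0,-1],1],[[0,0,0],[0,0,-1],1],[[0,0,0],[0,0,-1],1],[[0,0,0],[0,0,-1],1],[[0,0,0],[0,0,-1],1],[[0,0,0],[0,0,-1],1]]'
python3 -m jog '[[[0,0,0],[0,0,-1],1],[[0,0,0],[0,0,-1],1],[[0,0,0],[0,0,-1],1],[[0,0,0],[0,0,-1],1],[[0,0,0],[0,0,-1],1],[[0,0,0],[0,0,-1],1],[[0,0,0],[0,0,-1],1],[[0,0,0],[0,0,-1],1],[[0,0,0],[0,0,0],1],[[0,0,0],[0,0,0],1]]'
python3 - <<'E'
from h import *
from to import dock
for n in("top","scene"):
    W,p=cloud(n); p=p.astype(int)
    m=box(W,[.38,-.3,.085],[.53,-.1,.1235]); r=rect(W[m]); print(n,"bolt",m.sum(),r,dock([r[0][0]/1e3,r[0][1]/1e3,0]))
    b=box(W,[.44,-.065,.03],[.575,.14,.07]); r=rect(W[b]); print("bottle",r,dock([r[0][0]/1e3,r[0][1]/1e3,0]))
    if n=="scene": cv2.imwrite("pics/s2.png",cv2.resize(p[100:280,200:440,::-1].astype(np.uint8),None,fx=3,fy=3))
E
python3 to.py -4.3 334 21 108.5 D
```

```text
time_s: 9.15
eef_pos: [0.4017, -0.1794, 0.1899]
eef_rot: [-180.0, 0.2, 18.6]
force: [1.9, 0.3, 0.7]
grip_width: 0.085
grip_force: 0.0
time_s: 10.15
eef_pos: [0.4772, 0.1162, 0.1892]
eef_rot: [-180.0, 0.0, 18.7]
force: [0.2, -0.6, -0.2]
grip_width: 0.0855
grip_force: 0.0
time_s: 11.15
eef_pos: [0.477, 0.1149, 0.1891]
eef_rot: [-180.0, 0.0, 68.9]
force: [0.0, 0.7, -0.1]
grip_width: 0.0851
grip_force: 0.0
time_s: 12.15
eef_pos: [0.4771, 0.115, 0.1892]
eef_rot: [-180.0, 0.0, 108.6]
force: [-0.1, -0.5, -0.6]
grip_width: 0.0854
grip_force: 0.0
top bolt 388 ((461.3960266113281, -156.71026611328125), (144.42190551757812, 33.487098693847656), 17.581079483032227) (np.float64(-109.2), np.float64(80.4), 0)
bottle ((512.2599487304688, 17.962203979492188), (63.78784942626953, 163.70013427734375), 18.325180053710938) (np.float64(-5.6), np.float64(229.9), 0)
scene bolt 460 ((461.4559020996094, -159.00514221191406), (142.87884521484375, 34.28899002075195), 17.14983367919922) (np.float64(-109.9), np.float64(78.2), 0)
bottle ((510.0712585449219, 33.849456787109375), (61.40467071533203, 199.40469360351562), 17.847936630249023) (np.float64(-2.6), np.float64(245.7), 0)
t 12.25 dock (np.float64(-8.1), np.float64(333.2), np.float64(189.2)) rot [-180.     0.   108.6]
shift [0.015 0.076 3.364] turn [-0.    0.    0.03] F [ 0.6  0.3 -0.7] w 0.08530195787297311
```

View pics/s2.png

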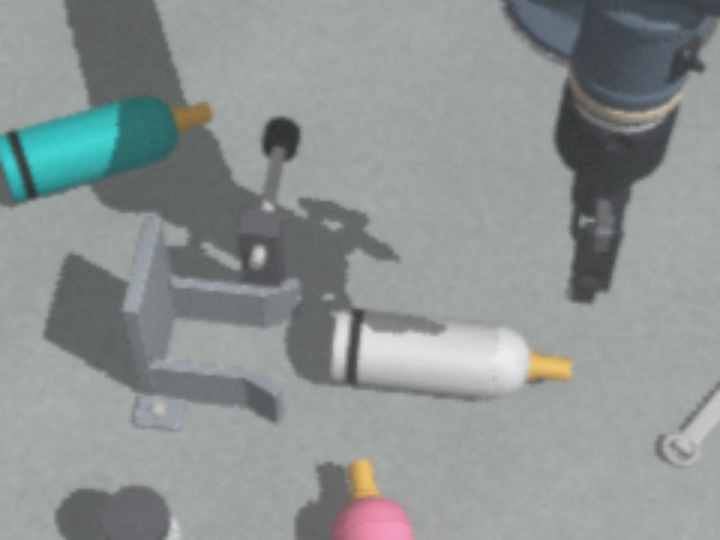

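The bolt is fully out: the knob's outer end is at dock x ≈ -181, and in the crop the knob sits at (282,138). The bottle hasn't moved. Next I'll grip the stem.

```bash

python3 -m jog '[[[0.01,0.08,0.4],[0,0,0],1],[[0,0,0.5],[0,0,0],1],[[0,0,0.5],[0,0,0],1],[[0,0,0.5],[0,0,0],1],[[0,0,0.5],[0,0,0],1],[[0,0,0.4],[0,0,0],1],[[0,0,0.3],[0,0,0],1],[[0,0,0.26],[0,0,0],1],[[0,0,0],[0,0,0],0.6],[[0,0,0],[0,0,0],0.3]]' 30
python3 -m jog '[[[0,0,0],[0,0,0],0.25],[[0,0,0],[0,0,0],0.2],[[0,0,0],[0,0,0],0.15],[[0,0,0],[0,0,0],0.1],[[0,0,0],[0,0,0],0.05],[[0,0,0],[0,0,0],0],[[0,0,0],[0,0,0],0],[[0,0,0],[0,0,0],0],[[0,0,0],[0,0,0],0],[[0,0,0],[0,0,0],0]]' 30
python3 to.py 2 187 21 108.5 D
```

```text
time_s: 13.25
eef_pos: [0.481, 0.1171, 0.0214]
eef_rot: [180.0, 0.0, 108.7]
force: [0.5, -0.6, -0.8]
grip_width: 0.059
grip_force: 0.0
time_s: 14.25
eef_pos: [0.4809, 0.1173, 0.0218]
eef_rot: [180.0, -0.0, 108.7]
force: [-2.0, 0.2, 6.0]
grip_width: 0.0189
grip_force: 29.2
t 14.25 dock (np.float64(-3.8), np.float64(334.1), np.float64(21.8)) rot [180.   -0.  108.7]
shift [-2.942  0.106  0.014] turn [ 0.   -0.    0.04] F [-2.   0.2  6. ] w 0.01893740890383654
```

```bash

python3 -m jog '[[[-0.05,0.05,0],[0,0,0.04],0],[[-0.15,0.06,0],[0,0,0],0],[[-0.25,0,0],[0,0,0],0],[[-0.3,0,0],[0,0,0],0],[[-0.3,0,0],[0,0,0],0],[[-0.3,0,0],[0,0,0],0],[[-0.3,0,0],[0,0,0],0],[[-0.3,0,0],[0,0,0],0],[[-0.25,0,0],[0,0,0],0],[[-0.1,0,0],[0,0,0],0]]'
python3 to.py 2 187 21 108.5 D
python3 -m jog '[[[-0.1,0,0],[0,0,0],0],[[-0.1,0,0],[0,0,0],0],[[-0.1,0,0],[0,0,0],0],[[-0.1,0,0],[0,0,0],0],[[-0.1,0,0],[0,0,0],0],[[-0.08,0,0],[0,0,0],0],[[-0.06,0,0],[0,0,0],0],[[-0.06,0,0],[0,0,0],0],[[-0.0,0,0],[0,0,0],0],[[0,0,0],[0,0,0],0]]'
python3 to.py 2 187 21 108.5 D
python3 - <<'E'
from h import *
from to import dock
W,p=cloud("top"); p=p.astype(np.uint8); cv2.imwrite("pics/t3.png",cv2.resize(p[200:330,300:460,::-1],None,fx=4,fy=4))
W,p=cloud("scene")
cv2.imwrite("pics/s3.png",cv2.resize(p[120:280,200:420,::-1],None,fx=3,fy=3))
E
```

```text
time_s: 15.25
eef_pos: [0.5232, 0.0116, 0.022]
eef_rot: [179.9, -0.1, 108.6]
force: [-2.7, 8.0, 7.6]
grip_width: 0.0189
grip_force: 29.2
t 15.25 dock (np.float64(2.8), np.float64(220.4), np.float64(22.0)) rot [ 1.799e+02 -1.000e-01  1.086e+02]
shift [-0.668 -0.016  0.018] turn [ 0.02 -0.03  0.01] F [-2.7  8.   7.6] w 0.018869536470980365
time_s: 16.25
eef_pos: [0.534, -0.0202, 0.022]
eef_rot: [179.9, -0.2, 108.7]
force: [-2.2, 6.7, 7.6]
grip_width: 0.019
grip_force: 29.2
t 16.25 dock (np.float64(2.9), np.float64(186.9), np.float64(22.0)) rot [179.9  -0.2 108.7]
shift [ 0.003 -0.018  0.019] turn [ 0.02 -0.04  0.03] F [-2.2  6.7  7.6] w 0.01896062419165411
```

View pics/s3.png

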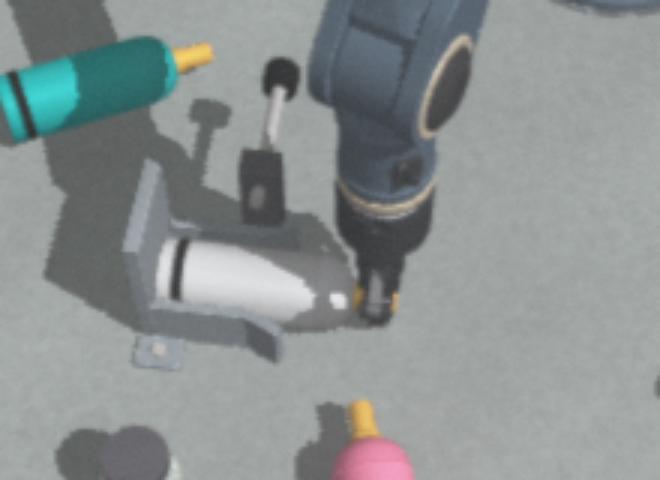

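The bottle lies in the bay with its foot close to the wall, at about (160,265). The push force is still only sliding friction, so I'll creep on until it butts.

```bash

python3 -m jog '[[[-0.03,0,0],[0,0,0],0],[[-0.03,0,0],[0,0,0],0],[[-0.03,0,0],[0,0,0],0],[[-0.03,0,0],[0,0,0],0],[[0,0,0],[0,0,0],0],[[0,0,0],[0,0,0],0],[[0,0,0],[0,0,0],0],[[0,0,0],[0,0,0],0],[[0,0,0],[0,0,0],0],[[0,0,0],[0,0,0],0]]'
python3 to.py 2 187 21 108.5 D
```

```text
time_s: 17.35
eef_pos: [0.5341, -0.0206, 0.0219]
eef_rot: [-179.9, -0.6, 108.8]
force: [-6.4, 16.4, 11.4]
grip_width: 0.019
grip_force: 29.8
t 17.35 dock (np.float64(2.9), np.float64(186.4), np.float64(21.9)) rot [-179.9   -0.6  108.8]
shift [ 0.012 -0.017  0.018] turn [-0.01 -0.11  0.07] F [-6.4 16.4 11.4] w 0.019024772726980204
```

```bash

python3 -m jog '[[[0.1,0,0],[0,0,0],0],[[0,0,0],[0,0,0],0],[[0.03,0,-0.32],[0,0,0],0],[[0.03,0,-0.32],[0,0,0],0],[[-0.03,0,-0.3],[0,0,0],0],[[-0.03,0,-0.3],[0,0,0],0],[[0,0,0],[0,0,0],0],[[0,0,0],[0,0,0],0],[[0,0,0],[0,0,0],0],[[0,0,0],[0,0,0],0]]' 20
python3 to.py 3 186 83 108.5 D
python3 - <<'E'
from h import *
W,p=cloud("scene")
cv2.imwrite("pics/s4.png",cv2.resize(p[120:280,200:420,::-1],None,fx=3,fy=3))
E
```

```text
time_s: 18.35
eef_pos: [0.5333, -0.0235, 0.0825]
eef_rot: [-179.9, -0.1, 108.6]
force: [-1.7, 4.5, -1.8]
grip_width: 0.0192
grip_force: 28.1
t 18.35 dock (np.float64(1.3), np.float64(183.9), np.float64(82.5)) rot [-1.799e+02 -1.000e-01  1.086e+02]
shift [ 0.041  0.035 -0.011] turn [-0.02 -0.02  0.01] F [-1.7  4.5 -1.8] w 0.019248641339129575
```

View pics/s4.png

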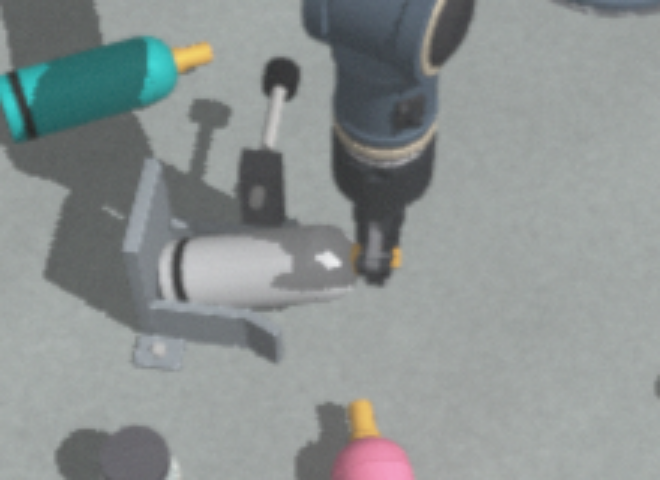

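```bash
cat > slope.py <<'E'
from h import *
from to import O,ex,ey,dock
W,p=cloud("scene"); r=W[...,:2]*1000-O; X=r@ex;Y=r@ey;Z=W[...,2]*1000
for y in range(5,200,15):
    m=(abs(X)<30)&(abs(Y-y)<4)&(Z>2)
    if m.sum()>3: print(y,np.percentile(Z[m],95).round(),np.median(X[m]).round(),m.sum(),end=" | ")
E
python3 slope.py
```

```text
5 64.0 11.0 51 | 20 67.0 11.0 60 | 35 73.0 15.0 60 | 50 78.0 11.0 62 | 65 83.0 12.0 62 | 80 88.0 13.0 62 | 95 94.0 14.0 64 | 110 101.0 13.0 67 | 125 104.0 10.0 66 | 140 426.0 17.0 225 | 155 446.0 18.0 470 | 170 457.0 5.0 260 | 185 473.0 3.0 268 |
```

It is pivoting at about 19° with the foot down. I'll carry on along the arc.

```bash

python3 -m jog '[[[-0.085,0.03,-0.27],[0,0,0],0],[[-0.085,0,-0.27],[0,0,0],0],[[-0.14,0,-0.235],[0,0,0],0],[[-0.14,0,-0.235],[0,0,0],0],[[-0.19,0,-0.19],[0,0,0],0],[[-0.19,0,-0.19],[0,0,0],0],[[0,0,0],[0,0,0],0],[[0,0,0],[0,0,0],0],[[0,0,0],[0,0,0],0],[[0,0,0],[0,0,0],0]]' 20
python3 to.py 3 144 152 108.5 D; python3 slope.py
```

```text
time_s: 19.45
eef_pos: [0.5487, -0.0634, 0.1527]
eef_rot: [180.0, 0.0, 108.5]
force: [1.9, -1.2, -3.0]
grip_width: 0.0189
grip_force: 31.1
t 19.45 dock (np.float64(3.2), np.float64(141.2), np.float64(152.7)) rot [180.    0.  108.5]
shift [ 0.056 -0.004  0.013] turn [0.   0.01 0.01] F [ 1.9 -1.2 -3. ] w 0.0188754761890691
5 49.0 9.0 22 | 20 65.0 16.0 44 | 35 83.0 18.0 51 | 50 101.0 16.0 52 | 65 119.0 18.0 58 | 80 136.0 18.0 62 | 95 486.0 22.0 212 | 110 507.0 17.0 466 | 125 512.0 15.0 317 | 140 523.0 1.0 274 | 155 531.0 4.0 324 | 170 531.0 17.0 445 | 185 529.0 4.0 347 |
```

```bash

python3 -m jog '[[[-0.23,0,-0.14],[0,0,0],0],[[-0.23,0,-0.14],[0,0,0],0],[[-0.27,0,-0.085],[0,0,0],0],[[-0.27,0,-0.085],[0,0,0],0],[[-0.2,0,-0.02],[0,0,0],0],[[0,0,0],[0,0,0],0],[[0,0,0],[0,0,0],0],[[0,0,0],[0,0,0],0],[[0,0,0],[0,0,0],0],[[0,0,0],[0,0,0],0]]' 20
python3 to.py 3 64 178 108.5 D; python3 slope.py
```

```text
time_s: 20.5
eef_pos: [0.5678, -0.1201, 0.1765]
eef_rot: [180.0, 0.0, 108.5]
force: [1.2, -0.8, -2.0]
grip_width: 0.019
grip_force: 32.4
t 20.5 dock (np.float64(3.3), np.float64(81.4), np.float64(176.5)) rot [180.    0.  108.5]
shift [-0.347 -0.006 -0.03 ] turn [0.01 0.01 0.01] F [ 1.2 -0.8 -2. ] w 0.019027368100062992
5 45.0 13.0 18 | 20 89.0 22.0 40 | 35 509.0 20.0 192 | 50 524.0 19.0 428 | 65 533.0 15.0 306 | 80 537.0 11.0 275 | 95 546.0 6.0 391 | 110 550.0 18.0 497 | 125 550.0 9.0 408 | 140 542.0 -18.0 258 | 155 3.0 13.0 4 | 185 5.0 8.0 7 |
```

```bash

python3 -m jog '[[[-0.2,0,-0.01],[0,0,0],0],[[-0.2,0,0],[0,0,0],0],[[-0.2,0,0.01],[0,0,0],0],[[-0.15,0,0.015],[0,0,0],0],[[-0.12,0,0.015],[0,0,0],0],[[-0.1,0,0.015],[0,0,0],0],[[-0.05,0,0.0],[0,0,0],0],[[0,0,0],[0,0,0],0],[[0,0,0],[0,0,0],0],[[0,0,0],[0,0,0],0]]' 20
python3 to.py 3 32 175 108.5 D; python3 slope.py
python3 - <<'E'
from h import *
W,p=cloud("scene")
cv2.imwrite("pics/s5.png",cv2.resize(p[100:280,180:420,::-1],None,fx=3,fy=3))
E
```

```text
time_s: 21.55
eef_pos: [0.5843, -0.1689, 0.1742]
eef_rot: [179.9, 0.1, 108.5]
force: [1.4, -0.5, 3.3]
grip_width: 0.0192
grip_force: 36.4
t 21.55 dock (np.float64(3.4), np.float64(29.8), np.float64(174.2)) rot [1.799e+02 1.000e-01 1.085e+02]
shift [ 0.043 -0.009 -0.015] turn [0.01 0.01 0.  ] F [ 1.4 -0.5  3.3] w 0.019215299305722782
5 525.0 17.0 343 | 20 529.0 11.0 247 | 35 537.0 10.0 266 | 50 544.0 18.0 406 | 65 548.0 11.0 626 | 80 549.0 2.0 454 | 95 542.0 -20.0 252 | 110 4.0 2.0 7 |
```

View pics/s5.png

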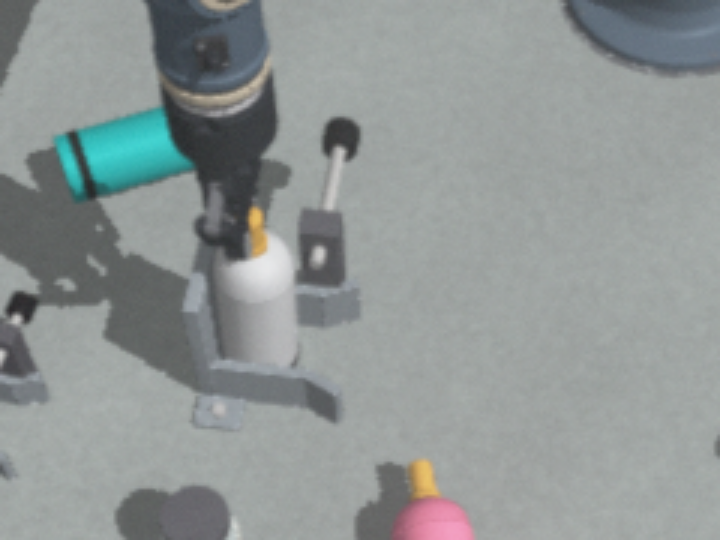

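The bottle is upright against the back wall at about (255,300), and the bolt rod is clear of it. I'll release and rise.

```bash

python3 -m jog '[[[0,0,0],[0,0,0],0.3],[[0,0,0],[0,0,0],0.4],[[0,0,0],[0,0,0],0.5],[[0,0,0],[0,0,0],0.6],[[0,0,0],[0,0,0],0.6],[[0,0,-0.1],[0,0,0],0.6],[[0,0,-0.3],[0,0,0],0.6],[[0,0,-0.4],[0,0,0],0.7],[[0,0,-0.6],[0,0,0],1],[[0,0,-0.4],[0,0,0],1]]' 20
python3 to.py -169 79 178 18.5 D; python3 slope.py
```

```text
time_s: 22.65
eef_pos: [0.5846, -0.1689, 0.2675]
eef_rot: [179.8, 0.1, 108.5]
force: [0.8, -0.3, 0.7]
grip_width: 0.0849
grip_force: 0.0
t 22.65 dock (np.float64(3.8), np.float64(29.8), np.float64(267.5)) rot [1.798e+02 1.000e-01 1.085e+02]
shift [ 0.988 -3.461  1.777] turn [ 5.0e-02 -1.0e-02  1.8e+01] F [ 0.8 -0.3  0.7] w 0.08492607298814521
5 599.0 24.0 331 | 20 603.0 19.0 143 | 35 604.0 14.0 170 | 50 609.0 26.0 333 | 65 610.0 14.0 508 | 80 602.0 5.0 365 | 95 592.0 -20.0 171 | 110 4.0 -2.0 7 | 125 3.0 -5.0 4 | 140 5.0 -16.0 4 | 185 3.0 -7.0 6 |
```

```bash

python3 -m jog '[[[0.1,-0.346,0],[0,0,0],1],[[0.1,-0.346,0],[0,0,0],1],[[0.1,-0.346,0],[0,0,0],1],[[0.1,-0.346,0],[0,0,0],1],[[0.1,-0.346,0],[0,0,0],1],[[0.1,-0.346,0],[0,0,0],1],[[0.1,-0.346,0],[0,0,0],1],[[0.1,-0.346,0],[0,0,0],1],[[0.1,-0.346,0],[0,0,0],1],[[0.1,-0.346,0],[0,0,0],1]]'
python3 -m jog '[[[0,0,0],[0,0,1],1],[[0,0,0],[0,0,1],1],[[0,0,0],[0,0,1],1],[[0,0,0],[0,0,1],1],[[0,0,0],[0,0,1],1],[[0,0,0],[0,0,1],1],[[0,0,0],[0,0,1],1],[[0,0,0],[0,0,1],1],[[0,0,0],[0,0,1],1],[[0,0,0],[0,0,1],1]]'
python3 -m jog '[[[0,0,0],[0,0,1],1],[[0,0,0],[0,0,1],1],[[0,0,0],[0,0,1],1],[[0,0,0],[0,0,1],1],[[0,0,0],[0,0,1],1],[[0,0,0],[0,0,1],1],[[0,0,0],[0,0,1],1],[[0,0,0],[0,0,1],1],[[0,0,0],[0,0,0],1],[[0,0,0],[0,0,0],1]]'
python3 to.py -167 78.5 90 18.5 D; python3 slope.py
python3 - <<'E'
from h import *
from to import O,ex,ey
for n in("top","scene"):
    W,p=cloud(n);r=W[...,:2]*1000-O; X=r@ex;Y=r@ey;Z=W[...,2]*1000
    m=(abs(X)<40)&(Y>0)&(Y<110)
    t=m&(Z>192)&(Z<210); print(n,"stem top",X[t].mean().round(1),Y[t].mean().round(1),Z[t].mean().round(1),t.sum(),"bodyYmax",Y[m&(Z>60)&(Z<92)].max().round(1) if (m&(Z>60)&(Z<92)).any() else None)
    if n=="scene": cv2.imwrite("pics/s6.png",cv2.resize(p[100:280,180:420,::-1],None,fx=3,fy=3))
E
```

```text
time_s: 23.7
eef_pos: [0.4033, -0.1762, 0.2648]
eef_rot: [179.9, 0.0, 108.5]
force: [-0.5, -0.3, 0.3]
grip_width: 0.0855
grip_force: 0.0
time_s: 24.7
eef_pos: [0.404, -0.1761, 0.2648]
eef_rot: [179.9, -0.0, 58.3]
force: [0.1, -0.1, 0.7]
grip_width: 0.0855
grip_force: 0.0
time_s: 25.7
eef_pos: [0.404, -0.1761, 0.2645]
eef_rot: [180.0, -0.0, 18.6]
force: [-0.4, -0.0, -0.2]
grip_width: 0.0855
grip_force: 0.0
t 25.7 dock (np.float64(-169.8), np.float64(80.3), np.float64(264.5)) rot [180.   -0.   18.6]
shift [0.054 0.034 3.49 ] turn [ 0.   -0.01  0.02] F [-0.4 -0.  -0.2] w 0.08545357881641824
5 155.0 20.0 71 | 20 194.0 17.0 53 | 35 201.0 13.0 105 | 50 161.0 25.0 151 | 65 137.0 7.0 56 | 95 3.0 0.0 5 | 110 3.0 -11.0 6 | 125 4.0 5.0 5 | 140 4.0 18.0 8 | 155 4.0 -12.0 10 | 170 5.0 -2.0 4 | 185 4.0 -8.0 7 | top stem top 4.3 33.3 199.5 50 bodyYmax 64.8
scene stem top 5.6 31.1 198.2 61 bodyYmax 62.4
```

View pics/s6.png

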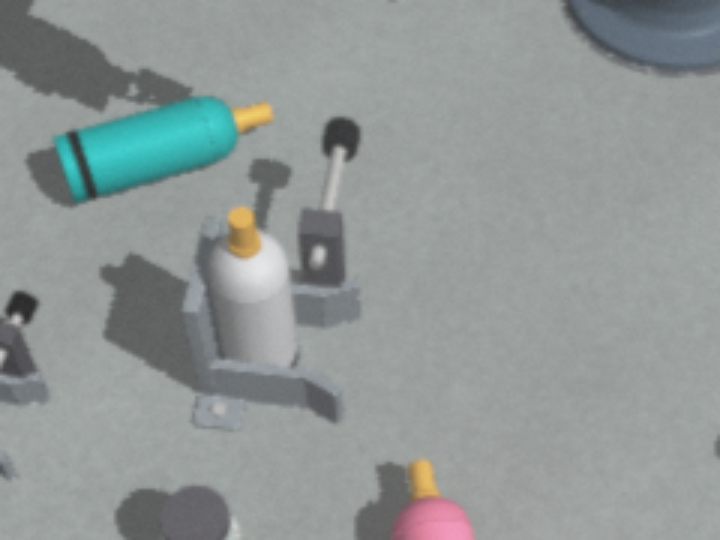

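The bottle stands upright with its stem top at z ≈ 199 mm and its front at y ≈ 64 mm. Next I'll grip the knob and push it home.

```bash

python3 -m jog '[[[0.05,0.03,0.4],[0,0,0],1],[[0,0,0.5],[0,0,0],1],[[0,0,0.5],[0,0,0],1],[[0,0,0.5],[0,0,0],1],[[0,0,0.5],[0,0,0],1],[[0,0,0.5],[0,0,0],1],[[0,0,0.35],[0,0,0],1],[[0,0,0.23],[0,0,0],1],[[0,0,0],[0,0,0],0.6],[[0,0,0],[0,0,0],0.3]]' 40
python3 -m jog '[[[0,0,0],[0,0,0],0.1],[[0,0,0],[0,0,0],0.1],[[0,0,0],[0,0,0],0.1],[[0,0,0],[0,0,0],0.1],[[0,0,0],[0,0,0],0.1],[[0,0,0],[0,0,0],0.1],[[0,0,0],[0,0,0],0.1],[[0,0,0],[0,0,0],0.1],[[0,0,0],[0,0,0],0.1],[[0,0,0],[0,0,0],0.1]]' 40
python3 -m jog '[[[0.1,0,0],[0,0,0],0.1],[[0.14,0,0],[0,0,0],0.1],[[0.14,0,0],[0,0,0],0.1],[[0.14,0,0],[0,0,0],0.1],[[0.14,0,0],[0,0,0],0.1],[[0.14,0,0],[0,0,0],0.1],[[0.12,0,0],[0,0,0],0.1],[[0.12,0,0],[0,0,0],0.1],[[0.12,0,0],[0,0,0],0.1],[[0.1,0,0],[0,0,0],0.1]]'
python3 to.py -109 78.5 90 18.5 D
```

```text
time_s: 26.85
eef_pos: [0.4072, -0.1768, 0.0904]
eef_rot: [180.0, -0.0, 18.5]
force: [0.1, 0.9, -0.0]
grip_width: 0.0591
grip_force: 0.0
time_s: 27.85
eef_pos: [0.4071, -0.1757, 0.0912]
eef_rot: [-179.9, -0.1, 18.5]
force: [-2.5, 3.3, 5.9]
grip_width: 0.0307
grip_force: 38.9
time_s: 28.85
eef_pos: [0.4642, -0.157, 0.091]
eef_rot: [-179.9, 0.3, 18.5]
force: [-13.9, -3.5, 17.8]
grip_width: 0.0309
grip_force: 40.1
t 28.85 dock (np.float64(-106.7), np.float64(79.3), np.float64(91.0)) rot [-179.9    0.3   18.5]
shift [-0.046  0.015  0.02 ] turn [-0.03  0.05 -0.01] F [-13.9  -3.5  17.8] w 0.030904242781247003
```

```bash

python3 -m jog '[[[0.06,0,0],[0,0,0],0.1],[[0,0,0],[0,0,0],0.1],[[-0.14,0,0],[0,0,0],0.1],[[0,0,0],[0,0,0],1],[[0,0,0],[0,0,0],1],[[0,0,0],[0,0,0],1],[[0,0,0],[0,0,0],1],[[0,0,-0.5],[0,0,0],1],[[0,0,-0.8],[0,0,0],1],[[0,0,-0.8],[0,0,0],1]]'
python3 -m jog '[[[-0.1,0,-0.5],[0,0,0],1],[[-0.1,-0.4,-0.3],[0,0,0],1],[[0,-0.6,0],[0,0,0],1],[[0,-0.6,0],[0,0,0],1],[[0,-0.6,0],[0,0,0],1],[[0,-0.6,0],[0,0,0],1],[[0,-0.6,0],[0,0,0],1],[[0,-0.4,0],[0,0,0],1],[[0,0,0],[0,0,0],1],[[0,0,0],[0,0,0],1]]'
python3 - <<'E'
from h import *
from to import O,ex,ey
for n in("top","scene"):
    W,p=cloud(n);r=W[...,:2]*1000-O; X=r@ex;Y=r@ey;Z=W[...,2]*1000
    t=(abs(X)<40)&(Y>0)&(Y<66)&(Z>192)&(Z<210)
    k=(abs(Y-78)<24)&(X<50)&(X>-200)&(Z>88)&(Z<124); print(n,"stem",X[t].mean().round(1),Y[t].mean().round(1),Z[t].mean().round(1),"bolt",np.percentile(X[k],[1,99]).round(1))
    if n=="top": a=p[150:340,150:480]
    else: b=p[100:290,180:420]
cv2.imwrite("pics/s7.png",cv2.resize(cv2.hconcat([a,b])[:,:,::-1],None,fx=1.4,fy=1.4))
E
```

```text
time_s: 29.85
eef_pos: [0.4623, -0.1578, 0.1957]
eef_rot: [-180.0, 0.1, 18.5]
force: [1.1, 0.3, 0.7]
grip_width: 0.0856
grip_force: 0.0
time_s: 30.85
eef_pos: [0.393, 0.0189, 0.2351]
eef_rot: [180.0, -0.0, 18.6]
force: [0.4, -0.6, -0.2]
grip_width: 0.0856
grip_force: 0.0
top stem 4.5 33.3 199.9 bolt [-121.5   24.2]
scene stem 5.9 31.2 198.9 bolt [-120.3   25.6]
```

View pics/s7.png

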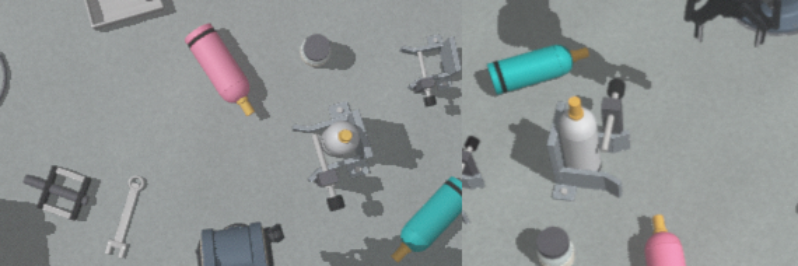

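The bolt is home, with its outer end at about -121 mm and its tip across the bay. The bottle is upright and the other items look unmoved.

```bash
python3 -c "
from workcell import arm
print(arm.job_done())"
```

```text
the job is handed in; nothing more can be done
None
```

The gas bottle stands upright against the dock's back wall with the bolt fully home across it, the other things on the bench looked unmoved in the last pictures, and the job was handed in at about 31 s.

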